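# Index the vial changer one station and take the reading

## Robot

A 6-joint arm with a two-finger parallel gripper is mounted at the origin on a cart in front of the work surface, level with it; the furniture and walls round the work are solid. World frame = base frame: x ahead of the robot, y to its left, z up, the work surface at z = 0. Lengths are in m, angles in rad, forces in N, time in s.
With the tool pointing down it reaches from about 0.275 to 0.75 m from the base axis. Payload 10.2 kg.
Tool frame: the origin (TCP) lies midway between the tips of the shut fingers; the grasp point (between the pads) lies 19 mm behind it (env.hold_point_z is the distance from the TCP to the grasp point, in m); x points along the fingers, z is the direction in which the jaws open and shut, and the axes are right-handed (so a half turn about x gives the same grasp; the last joint's range is limited). The gripper opens to 85 mm and grips with 20 to 120 N. Pads are 22 mm wide; open, the fingers measure 114 mm over their backs; the gripper's body (76 mm by 85 mm) begins 54 mm behind the grasp point. The pads swing forward as they close: fully open they stand 13 mm farther back than shut.
Start: joints at [-0.223, 0.313, 1.498, -0, 1.331, -0.223], TCP at [0.525, -0, 0.209] pointing down, gripper open.
Joint ranges: [-2.94, 2.94], [-0.97, 2.17], [0.19, 2.56], [-1.23, 4.37], [0.02, 3.11], [-2.88, 2.88]. Speed limits (rad/s): [2.39, 2.39, 3.01, 3.14, 3.14, 3.14].

## Interface

Orientations are given as a unit quaternion [x, y, z, w].
In Python, from bench import env, kinematics, monitor, eyes, job gives the robot as it stands. The module is installed in compiled form; this text tells all that it offers. Calls block until the motion is done:
- env.reach(position, orientation): joint-space move of the TCP to a pose.
- env.movel(position, velocity=0.15, frame=None, guard=None): straight line of the TCP; frame=None keeps the orientation; velocity is the mean speed in m/s. With guard (N) it stops when the force on the tool has changed by that much, and returns True; else False.
- env.set_joints(angles): joint-space move.
- env.release() and env.close_gripper(effort=None): open the fingers fully, or close them until they stop; effort is the grip in N (None keeps the last).
- env.hold(seconds).
- kinematics.ik(position, orientation): joint angles nearest the present ones, or None.
- monitor.sense(): the state.
- eyes.grab_frame(name): name is "scene" or "side" or "wrist"; returns a dict with "frame" (420x560x3 uint8, red, green, blue), "mtx" (3x3 intrinsics, pixels), "k1" (the pictures are not rectified: a ray, as slopes to the right and down, at radius r is drawn at 1 + k1 r^2 times it, then the intrinsics apply), "view" (4x4, takes a point from world to camera coordinates). Camera axes: x right, y down, z forward; pixel columns grow to the right and rows downward; lengths in m; the calibration is good to about 2 mm. A picture is of the moment at which its call begins. There is no depth.
A pose or a line that the arm cannot do raises env.MotionError and nothing moves.
- job.hand_in(): hands the job in, once; it reports no verdict.
The state is a dict: "clock": time; "joints": joint angles; "qvel": joint speeds; "joint_efforts": joint torques, N m; "position": TCP position; "ee_rot": TCP orientation; "contact_force": force on the tool from outside, world axes, zero at the start; "ft_torque": the same for the moment, N m; "finger_gap": opening from 0.0 (shut) to 1.0 (fully open).
Only numpy, scipy, OpenCV 4.12 (cv2) and the standard library are available. Lean on these libraries where they do the work, as an engineer would, in place of code of your own. Each camera call takes 0.05 s, during which the arm holds its last target. There are 200 camera calls.

## Task

Bring the next vial into the reading head: push the changer's hand wheel round clockwise (seen from above) by its upright black handle through exactly one full turn, until the handle is back at the red index mark, without running past it. Then press the green read key on top of the head right down, and let go. Push lightly with the fingertips: do not grip the handle, do not lift any vial, and leave everything else where it stands.

Things in the scene. Friction and masses are not known exactly. Their poses are not given: they have to be found in the camera images.
- changer: vial changer with reading head, fixed; pale grey base 130x330 mm, 28 mm high. Origin on the bench surface; x points away from the operator, y left, z up. Wheel axis at x 0, y -90 mm; vial carousel (140 mm disc, 6 black sockets, vial tops 113 mm high) axis at x 0, y +80 mm; reading head: tower at x -33..33, y 100..200 mm, 150 mm high, bridging the carousel's left edge.
- wheel (a joint): angle of the hand wheel, rad: 0 with its handle at the red index mark, growing clockwise seen from above; one turn is 6.283. Starts within 0.1 of 0. It turns either way with no stop at one turn, stays where it is left and needs about 1.5 N at the handle. It drives the carousel 1:6 the same way round: one turn is one station (60 degrees).
- wheel_axis (a point): centre of the hand wheel, at the middle height of its rim (86 mm above the bench). The steel wheel has three spokes and a rim of 50 mm mid-radius (56 mm outer), top of the rim 6 mm above this point, top of the hub 9 mm above it. Its axis is vertical.
- wheel_handle (a point): centre of the wheel's upright black handle: a round barrel of 20 mm diameter that stands on the rim, 50 mm from the wheel's axis. This point is 33 mm above wheel_axis; the black barrel runs from 10 to 58 mm above wheel_axis (96 to 144 mm above the bench).
- index_mark (a point): top of the red index mark on a small post just outside the rim, 70 mm from the wheel's axis on the operator's side (the -x side of the changer), 92 mm above the bench: the handle stands at it when the wheel angle is 0 or a whole number of turns.
- read_key (a joint): travel of the green read key in m: 0 released, 0.005 fully down; it springs back, and takes about 4 N fully down.
- read_key_top (a point): centre of the top of the round green read key (22 mm diameter) on the flat top of the reading head, some 0.16 m above the bench; it is pressed straight down.
- light_path (a point): point in the reading head where the vial being read stands: on the carousel's station circle (55 mm from its axis, on its +y side), 45 mm above the bench.
- vial0: loose capped glass vial, palest amber, white cap, 24 mm diameter, 71 mm high, standing in a socket of the carousel; origin at the centre of its underside. At the start it stands in the reading head.
- vial1: loose capped glass vial, second palest amber, white cap, 24 mm diameter, 71 mm high, standing in a socket of the carousel; origin at the centre of its underside. It is the next one to come into the reading head.
- vial2: loose capped glass vial, third amber, white cap, 24 mm diameter, 71 mm high, standing in a socket of the carousel; origin at the centre of its underside. One of the row, bystander.
- vial3: loose capped glass vial, fourth amber, white cap, 24 mm diameter, 71 mm high, standing in a socket of the carousel; origin at the centre of its underside. One of the row, bystander.
- vial4: loose capped glass vial, fifth amber, white cap, 24 mm diameter, 71 mm high, standing in a socket of the carousel; origin at the centre of its underside. One of the row, bystander.
- vial5: loose capped glass vial, darkest amber, white cap, 24 mm diameter, 71 mm high, standing in a socket of the carousel; origin at the centre of its underside. One of the row, bystander.
- beaker_50: small empty glass beaker, 46x44x58 mm; a bystander. Origin at the centre of its underside.
- lab_timer: white bench timer, 62x72x20 mm; a bystander. Origin at the centre of its underside.
- petri_dish: round petri dish, 91 mm across, 16 mm high; a bystander. Origin at the centre of its underside.
- red_capped_bottle: bottle with red cap, 50 mm diameter, 106 mm high; a bystander. Origin at the centre of its underside.
- marker: white and black marker pen, 17x135x16 mm, lying; a bystander. Origin at the centre of its underside.

How it is judged:
By the outcome, as a careful person would: the job done as asked, in the order asked, and still so for the second after the job is handed in, with the robot touching nothing.
It also fails if it takes over 64 s, if anything falls off the work surface, if the arm or the gripper's body presses on something with over 40 N, if the wrist force passes 120 N, or if a joint passes its speed limit or range.

## Working session

There is one attempt and no reset: what is moved stays moved. The work goes in short steps, each a Python script; the robot and the scene stay as the last script left them, time stands still between calls to the robot, and variables do not carry over. Pictures are saved under pics/ and viewed, about 8 in all and at most 12, crops included, and the job is handed in when it is done.

```bash
mkdir -p pics; cat > h.py <<'E'
import numpy as np, cv2
from bench import env, kinematics, monitor, eyes, job
def shot(n,f):
    d=eyes.grab_frame(n); cv2.imwrite('pics/'+f,d['frame'][:,:,::-1]); return d
def ray(d,u,v):
    K=d['mtx']; x=np.array([(u-K[0][2])/K[0][0],(v-K[1][2])/K[1][1]]); p=x.copy()
    for _ in range(20): p=x/(1+d['k1']*(p@p))
    V=np.array(d['view']); R=V[:3,:3]; return -R.T@V[:3,3], R.T@np.array([p[0],p[1],1])
def onz(d,u,v,z):
    c,r=ray(d,u,v); return c+r*(z-c[2])/r[2]
def proj(d,P):
    V=np.array(d['view']);q=V[:3,:3]@P+V[:3,3];p=q[:2]/q[2];p=p*(1+d['k1']*(p@p));K=d['mtx']
    return np.array([K[0][0]*p[0]+K[0][2],K[1][1]*p[1]+K[1][2]])
def two(a,pa,b,pb):
    A=[];B=[]
    M=np.zeros((3,3));w=np.zeros(3);L=[]
    for d,p in((a,pa),(b,pb)):
        c,r=ray(d,*p);r/=np.linalg.norm(r);Q=np.eye(3)-np.outer(r,r);M+=Q;w+=Q@c;L.append((Q,c))
    X=np.linalg.solve(M,w);return X,[np.linalg.norm(Q@(X-c)) for Q,c in L]
E
python3 - <<'E'
from h import *
import pickle
D={}
for n in('scene','side','wrist'): D[n]=shot(n,n+'0.png'); V=D[n]['view'];V=np.array(V);print(n,-V[:3,:3].T@V[:3,3],V[2,:3],D[n]['mtx'][0][0],D[n]['k1'])
pickle.dump(D,open('d0.pkl','wb'))
s=monitor.sense();print(s['ee_rot'],s['position'],s['clock'])
cv2.imwrite('pics/both0.png',cv2.resize(np.hstack([D['scene']['frame'],D['side']['frame']])[:,:,::-1],(800,300)))
E
```

```text
scene [-0.48218616 -0.60331743  0.7943341 ] [ 0.7681703   0.33800746 -0.54375118] 477.7001083969035 0.04634039568762847
side [ 0.02636415 -0.94458746  0.84365321] [ 0.36099587  0.6709427  -0.647702  ] 421.44620665882996 -0.05366495902955581
wrist [0.52447889 0.06558555 0.37399702] [ 0.00113508 -0.26060003 -0.96544618] 356.1060142630918 -0.04895776981251416
[9.91349367e-05 7.07457424e-01 7.88666714e-05 7.06755953e-01] [5.24787127e-01 5.16578959e-05 2.08570044e-01] 0.15
```

View pics/scene0.png

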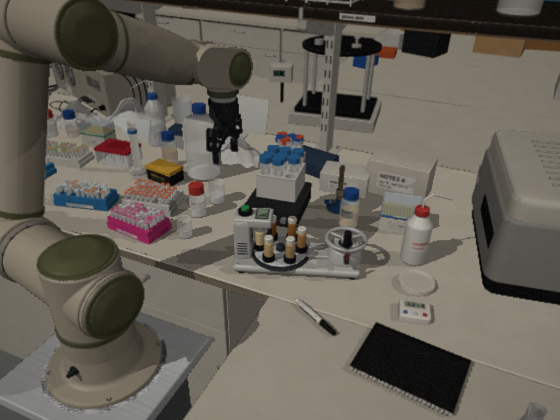

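View pics/side0.png

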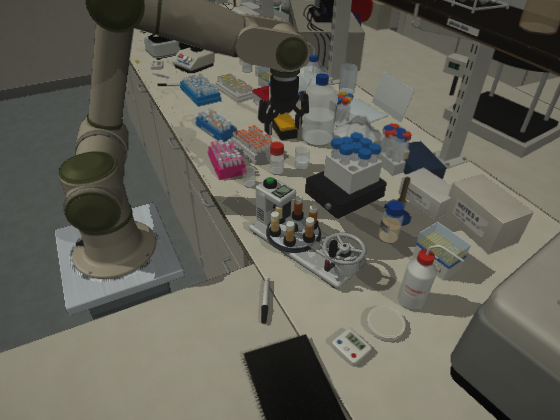

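Scene: green key at about (245,209), wheel at about (347,241) with the handle on its near side. Side: key at about (270,183), wheel at about (346,253). Next I'll enlarge the changer and triangulate the key.

```bash
python3 - <<'E'
from h import *
import pickle
D=pickle.load(open('d0.pkl','rb'))
P={}
for n,(x0,y0) in {'scene':(225,190),'side':(245,170)}.items():
    f=D[n]['frame'];h=cv2.cvtColor(f,cv2.COLOR_RGB2HSV)
    sub=h[y0:y0+40,x0:x0+50]
    m=cv2.inRange(sub,(45,90,40),(85,255,255));k,l,st,c=cv2.connectedComponentsWithStats(m);i=1+st[1:,4].argmax()
    P[n]=c[i]+[x0,y0];print(n,P[n],st[i])
X=two(D['scene'],P['scene'],D['side'],P['side']);print('key',X)
a=D['scene']['frame'][195:285,225:375];b=D['side']['frame'][170:290,240:380]
a=cv2.resize(a,(430,258),interpolation=2);b=cv2.resize(b,(430,368),interpolation=2)
A=cv2.resize(D['scene']['frame'][222:282,315:375],(360,360),interpolation=2);B=cv2.resize(D['side']['frame'][222:287,315:380],(390,390),interpolation=2)
im=np.zeros((390,750,3),np.uint8);im[:360,:360]=A;im[:,360:]=B
cv2.imwrite('pics/crop0.png',im[:,:,::-1])
E
```

```text
scene [244.8627451 207.8627451] [16 15  9  7 51]
side [269.58695652 180.2173913 ] [21  7  8  7 46]
key (array([ 0.43281519, -0.10314759,  0.16421802]), [np.float64(0.0003405017668034365), np.float64(0.0003405017668033077)])
```

View pics/crop0.png

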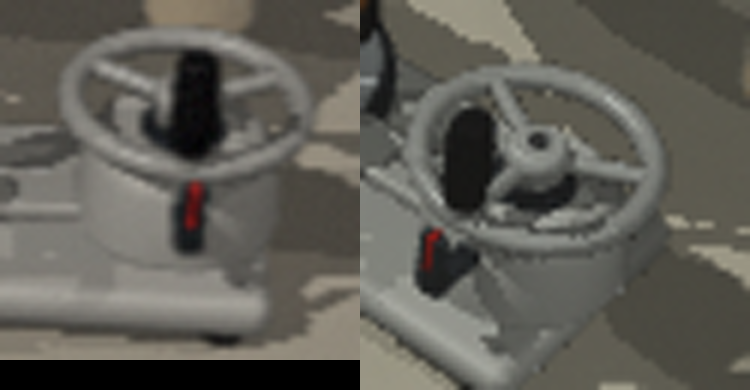

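Crop: rim centre is at scene (346,239.2) and side (344.5,248.2). Handle centre is at scene (348,239.2) and side (333,248.3), next to the index mark at scene (348,252.5) and side (327,260.7). I'll triangulate these, then look from above with the wrist camera.

```bash
python3 - <<'E'
from h import *
import pickle
D=pickle.load(open('d0.pkl','rb'))
for n,a,b in(('axis',(346,239.2),(344.5,248.2)),('handle',(348,239.2),(333,248.3)),('index',(348,252.5),(327,260.7))):
    print(n,two(D['scene'],a,D['side'],b))
w=two(D['scene'],(346,239.2),D['side'],(344.5,248.2))[0]
q=[0,.70710678,0,.70710678]
# wrist camera offset from the TCP: (0,.066) -> looks towards -y
p=[w[0],w[1]+.06,.33]
env.release() if 0 else None
env.reach(p,q)
d=shot('wrist','w1.png');pickle.dump(d,open('d1.pkl','wb'));print(monitor.sense()['position'],proj(d,w),monitor.sense()['clock'])
E
```

```text
axis (array([ 0.5259583 , -0.34907185,  0.08226469]), [np.float64(0.0006978657900855775), np.float64(0.0006978657900855945)])
handle (array([ 0.47591042, -0.36651993,  0.11945482]), [np.float64(0.0010173658966565375), np.float64(0.0010173658966565774)])
index (array([ 0.45607971, -0.37529791,  0.09415833]), [np.float64(0.0005773941908217877), np.float64(0.0005773941908217464)])
[ 0.52631377 -0.28773706  0.32958098] [281.49470517 224.05213913] 1.3917
```

View pics/w1.png

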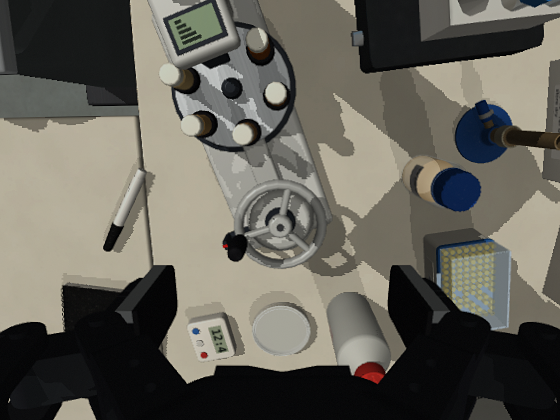

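Wrist view: hub at about (281,226), handle at about (237,243), red mark at about (227,245), carousel knob at about (232,88). Path round the wheel is clear. Next: refine the pose and check IK along the circle.

```bash
cat >> h.py <<'E'
from scipy.spatial.transform import Rotation as Ro
def handle_angle(d,C,yaw,prev=None):
    """angle of the black handle from a picture: dark blob in an annulus of the z=.144 plane"""
    f=d['frame'];g=f.max(axis=2)
    m=np.zeros(g.shape,np.uint8);pts=[]
    for v in range(420):
        for u in range(560):
            if g[v,u]<45:
                p=onz(d,u,v,.120)[:2]-C
                if .035<np.hypot(*p)<.068: pts.append(p)
    pts=np.array(pts);c=np.median(pts,axis=0);c0,_=ray(d,0,0)
    a=np.arctan2(c[1],c[0])-yaw      # local polar angle; handle (-cos,sin)
    return (np.pi-a)%(2*np.pi),np.hypot(*c),len(pts)
E
python3 - <<'E'
from h import *
import pickle
D=pickle.load(open('d0.pkl','rb'));d=pickle.load(open('d1.pkl','rb'))
f=d['frame'];g=cv2.cvtColor(f,cv2.COLOR_RGB2GRAY)
print('hub',onz(d,281,226,.095),onz(d,282,224,.086))
c=cv2.HoughCircles(g[170:280,225:345],cv2.HOUGH_GRADIENT,1,10,param1=100,param2=20,minRadius=36,maxRadius=52);print('rim',c[0][:4] if c is not None else None)
if c is not None:
    u,v,r=c[0][0];print(onz(d,u+225,v+170,.09))
h=cv2.cvtColor(f,cv2.COLOR_RGB2HSV)
m=(cv2.inRange(h,(0,130,80),(8,255,255))|cv2.inRange(h,(172,130,80),(180,255,255)))[225:265,210:245]
k,l,st,ce=cv2.connectedComponentsWithStats(m);i=1+st[1:,4].argmax();print('red',st[i],ce[i]+[210,225],onz(d,*(ce[i]+[210,225]),.092))
m=(f.max(axis=2)<50)[225:270,215:250].astype(np.uint8);k,l,st,ce=cv2.connectedComponentsWithStats(m);i=1+st[1:,4].argmax();print('blk',st[i],ce[i]+[215,225],onz(d,*(ce[i]+[215,225]),.120))
print('knob',onz(d,232,88,.05))
C=np.array([.526,-.349]);yaw=.36;Q=monitor.sense()['joints'];print(Q)
for off in (0,np.pi):
  for th in np.arange(0,6.3,.4):
    a=yaw-th+off;F=C+.05*np.array([np.cos(np.pi-th+yaw),np.sin(np.pi-th+yaw)])
    q=(Ro.from_euler('z',a)*Ro.from_quat([0,.70710678,0,.70710678])).as_quat()
    j=kinematics.ik([*F,.108],q);print(off>0,round(th,1),None if j is None else np.round([j[0],j[5]],2))
E
```

```text
hub [ 0.52537339 -0.34756213  0.095     ] [ 0.52656364 -0.34786044  0.086     ]
rim [[52.5 53.5 44.7]
 [62.5 52.5 39.2]
 [55.5 41.5 39.1]
 [57.5 62.5 37. ]]
[ 0.52120634 -0.34601682  0.09      ]
red [13 19  5  4 14] [224.85714286 245.5       ] [ 0.45774234 -0.37316878  0.092     ]
blk [  8   7  25  29 496] [235.37903226 245.63709677] [ 0.47427967 -0.36284034  0.12      ]
knob [ 0.46688649 -0.18973326  0.05      ]
[-6.95537444e-01  4.46217732e-01  1.00185050e+00  2.26620371e-04
  1.69445152e+00 -6.97181910e-01]
False 0.0 [-0.85 -1.21]
False 0.4 [-0.83 -0.79]
False 0.8 [-0.8  -0.36]
False 1.2 [-0.77  0.07]
False 1.6 [-0.73  0.51]
False 2.0 [-0.71  0.93]
False 2.4 [-0.69  1.35]
False 2.8 [-0.69  1.75]
False 3.2 [-0.7   2.14]
False 3.6 [-0.72  2.52]
False 4.0 None
False 4.4 None
False 4.8 [-0.81 -2.65]
False 5.2 [-0.83 -2.28]
False 5.6 [-0.85 -1.89]
False 6.0 [-0.85 -1.5 ]
True 0.0 [-0.85  1.93]
True 0.4 [-0.83  2.35]
True 0.8 [-0.8   2.78]
True 1.2 None
True 1.6 [-0.73 -2.63]
True 2.0 [-0.71 -2.21]
True 2.4 [-0.69 -1.79]
True 2.8 [-0.69 -1.39]
True 3.2 [-0.7  -1.01]
True 3.6 [-0.72 -0.63]
True 4.0 [-0.75 -0.25]
True 4.4 [-0.78  0.12]
True 4.8 [-0.81  0.49]
True 5.2 [-0.83  0.87]
True 5.6 [-0.85  1.25]
True 6.0 [-0.85  1.65]
```

```bash
python3 -c "
import cv2;a=cv2.imread('pics/w1.png')[165:285,200:350];cv2.imwrite('pics/w1c.png',cv2.resize(a,(750,600),interpolation=2))"
```

```text
(no output)
```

View pics/w1c.png

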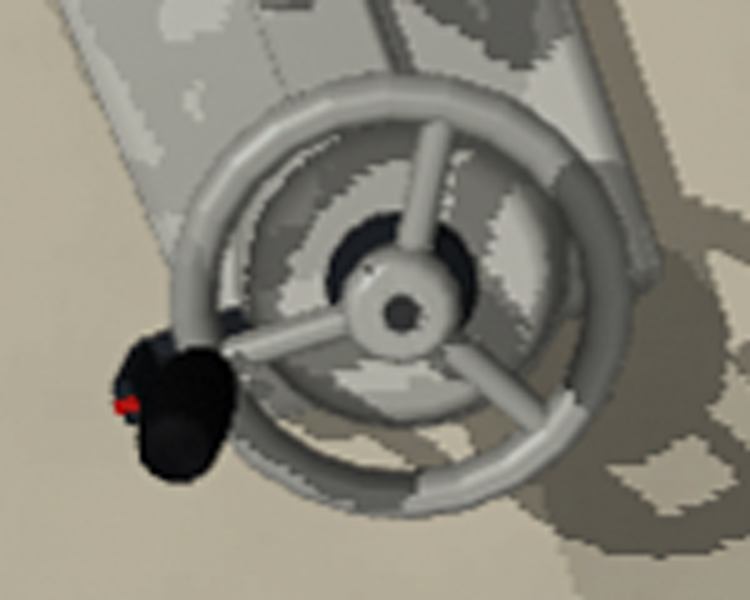

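```bash
cat >> h.py <<'E'
C=np.array([.5255,-.348]);YAW=.358
def pose(th,gap,off,z,r=.05,b=.021):
    A=Ro.from_euler('z',YAW).as_matrix()[:2,:2]
    F=C+A@(r*np.array([-np.cos(th),np.sin(th)])-(b+gap)*np.array([np.sin(th),np.cos(th)]))
    return [*F,z],(Ro.from_euler('z',YAW-th+off)*Ro.from_quat([0,.5**.5,0,.5**.5])).as_quat()
def push(t0,t1,off,z=.108,v=.045,n=None):
    F=[]
    for th in np.linspace(t0,t1,n or max(2,int(np.ceil((t1-t0)/.15))+1))[1:]:
        p,q=pose(th,0,off,z);env.movel(p,v,q);F.append(np.linalg.norm(monitor.sense()['contact_force']))
        if F[-1]>25: print('FORCE',th,F);break
    return np.round(F,1)
E
python3 - <<'E'
from h import *
env.close_gripper(20)
p,q=pose(0,.022,0,.19);env.reach(p,q)
p,q=pose(0,.022,0,.108);env.movel(p,.15,q);print(monitor.sense()['contact_force'])
p,q=pose(0,.006,0,.108);env.movel(p,.05,q)
shot('scene','s2.png')
print(push(0,1.2,0),monitor.sense()['clock'],monitor.sense()['finger_gap'])
d=shot('scene','s3.png');d2=shot('side','s3b.png')
im=np.hstack([cv2.resize(cv2.imread('pics/'+f)[170:290,x:x+160],(400,300),interpolation=2) for f,x in(('s3.png',225),('s3b.png',245))]);cv2.imwrite('pics/c3.png',im)
E
```

```text
[-0.0557354   0.23900615  0.02190071]
[0.6 0.2 1.2 1.2 0.5 1.  0.6 0.9] 6.9333 0.0012716233585945286
```

View pics/c3.png

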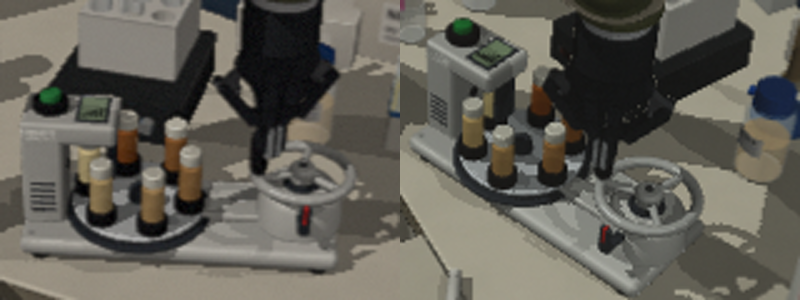

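The wheel is turning at about 1 N: the handle has left the mark and is ahead of the finger. I'll continue to half a turn, swap orientation, push on to just short of the mark, then look.

```bash
python3 - <<'E'
from h import *
import pickle
print(push(1.2,3.3,0))
p,q=pose(3.3,.02,0,.108);env.movel(p,.1,q)
p,q=pose(3.3,.02,0,.165);env.movel(p,.15,q)
p,q=pose(3.3,.02,np.pi,.165);env.reach(p,q)
p,q=pose(3.3,.02,np.pi,.108);env.movel(p,.15,q)
p,q=pose(3.3,.004,np.pi,.108);env.movel(p,.08,q)
print(push(3.3,5.9,np.pi),monitor.sense()['clock'])
p,q=pose(5.9,.015,np.pi,.108);env.movel(p,.08,q)
env.movel([*p[:2],.19],.15)
H,_=pose(5.9,0,0,0,b=0)
env.reach([H[0],H[1]+.02,.32],[0,.5**.5,0,.5**.5])
d=shot('wrist','w4.png');pickle.dump(d,open('d4.pkl','wb'))
u,v=proj(d,np.array([*C,.1])).astype(int);print(u,v,monitor.sense()['clock'])
for th in(5.8,5.9,6.0): print(th,proj(d,np.array([*pose(th,0,0,0,b=0)[0][:2],.144])))
x0,y0=max(0,min(400,u-80)),max(0,min(300,v-60))
print(x0,y0);cv2.imwrite('pics/w4c.png',cv2.resize(cv2.imread('pics/w4.png')[y0:y0+120,x0:x0+160],(800,600),interpolation=2))
E
```

```text
[0.6 1.3 0.3 1.  0.3 0.4 0.6 0.8 1.2 0.2 1.1 0.4 0.4 0.6]
[0.5 0.6 0.7 0.5 0.8 0.8 0.5 0.7 1.  0.8 1.1 0.8 1.2 0.6 0.9 0.5 0.8 0.8] 22.05
315 165 25.1833
5.8 [285.47089753 208.83372956]
5.9 [281.87797801 205.3944784 ]
6.0 [278.63944253 201.6038439 ]
235 105
```

View pics/w4c.png

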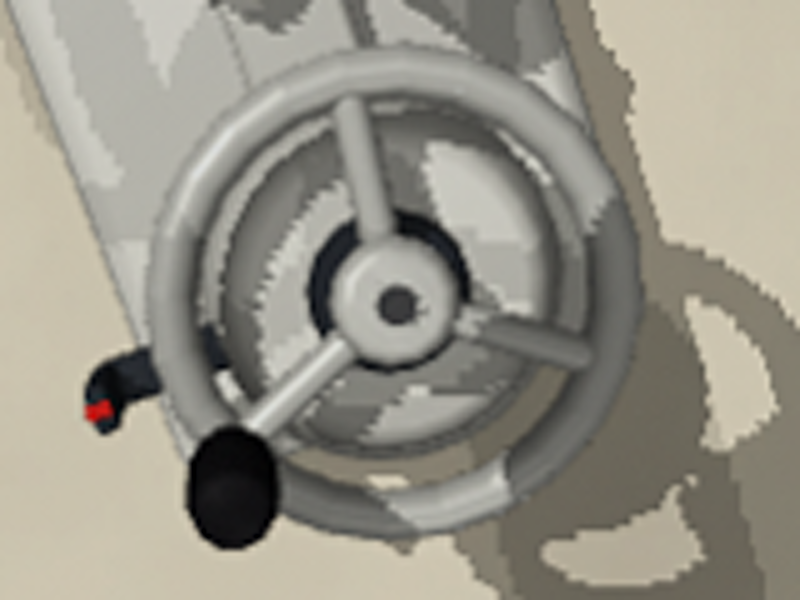

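The handle is at 5.89 ± 0.03, which matches the commanded 5.9. Top disc is at (281.6,206), hub at (314.6,166), red mark at (254.6,187.4). Now I'll push slowly to just short of the mark and measure again.

```bash
python3 - <<'E'
from h import *
import pickle
d=pickle.load(open('d4.pkl','rb'))
hub=onz(d,314.6,166,.095);red=onz(d,254.6,187.4,.092);h=onz(d,281.6,206,.144)
a=(hub-red)[:2];yaw=np.arctan2(a[1],a[0]);b=(hub-h)[:2];print('hub',hub,'red r',np.hypot(*a),'yaw',yaw,'handle r',np.hypot(*b),'th',2*np.pi-((np.arctan2(b[1],b[0])-yaw)))
p,q=pose(5.9,.015,np.pi,.19);env.reach(p,q)
p,q=pose(5.9,.015,np.pi,.108);env.movel(p,.12,q)
p,q=pose(5.9,.003,np.pi,.108);env.movel(p,.05,q)
T=2*np.pi-.03
print(push(5.9,T,np.pi,v=.02,n=6))
p,q=pose(T,.015,np.pi,.108);env.movel(p,.05,q)
env.movel([*p[:2],.19],.15)
H,_=pose(T,0,0,0,b=0)
env.reach([H[0],H[1]+.02,.32],[0,.5**.5,0,.5**.5])
d=shot('wrist','w5.png');pickle.dump(d,open('d5.pkl','wb'))
print(monitor.sense()['clock'])
for th in(6.2,6.25,6.283): print(th,proj(d,np.array([*pose(th,0,0,0,b=0)[0][:2],.144])))
u,v=proj(d,np.array([*C,.1])).astype(int);x0,y0=u-90,v-50
print(x0,y0);cv2.imwrite('pics/w5c.png',cv2.resize(cv2.imread('pics/w5.png')[y0:y0+120,x0:x0+160],(800,600),interpolation=2))
E
```

```text
hub [ 0.5246385  -0.34947497  0.095     ] red r 0.07093240864530181 yaw 0.3518739754208952 handle r 0.048988263667394796 th 5.898721338518906
[1.7 0.6 1.  2.  1.7]
33.8083
6.2 [282.94002006 207.72245189]
6.25 [281.91721532 205.482122  ]
6.283 [281.30423345 203.97326459]
234 128
```

View pics/w5c.png

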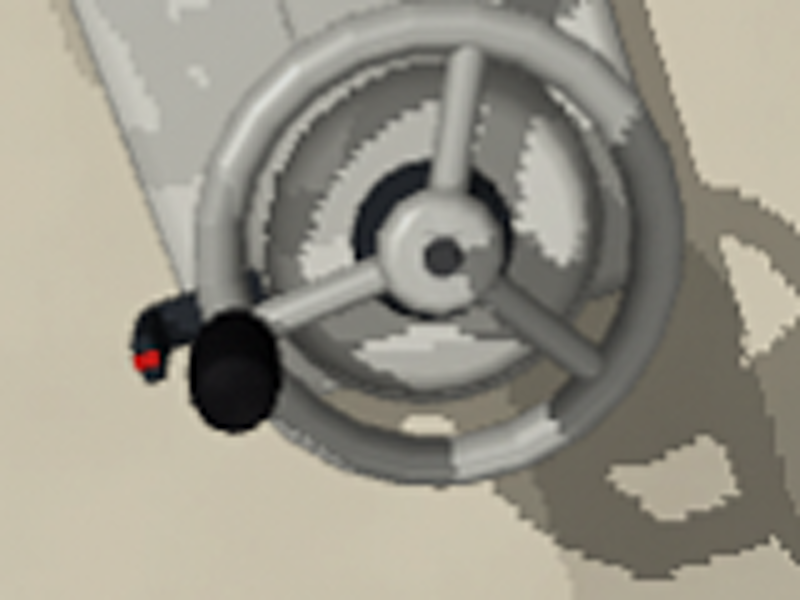

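The handle top disc is at about (281,205.6), which gives θ ≈ 6.25. That is about 1.5 mm short of the mark and not past it, so I'll leave it there. Next: press the key.

```bash
python3 - <<'E'
from h import *
K=np.array([.4328,-.1031])
q=pose(0,0,0,0)[1]
env.reach([K[0]+.0,K[1]-.02,.28],q)
d=shot('wrist','w6.png');h=cv2.cvtColor(d['frame'],cv2.COLOR_RGB2HSV);m=cv2.inRange(h,(45,90,40),(85,255,255))
k,l,st,ce=cv2.connectedComponentsWithStats(m);i=1+st[1:,4].argmax();G=onz(d,*ce[i],.161);print(st[i],G)
if np.hypot(*(G[:2]-K))<.008: K=(K+G[:2])/2
else: print('disagree')
env.movel([*K,.19],.15,q);z0=monitor.sense()['contact_force'].copy() if hasattr(monitor.sense()['contact_force'],'copy') else 0
hit=env.movel([*K,.150],.02,q,guard=9);s=monitor.sense();print(hit,s['position'],s['contact_force'],z0)
d=shot('scene','s6.png')
env.hold(.3);s=monitor.sense();print(s['position'],s['contact_force'])
env.movel([*K,.26],.12,q);d=shot('scene','s7.png');print(monitor.sense()['clock'])
im=np.hstack([cv2.resize(cv2.imread('pics/'+f)[185:285,225:375],(400,267),interpolation=2) for f in('s6.png','s7.png')]);cv2.imwrite('pics/c6.png',im)
E
```

```text
[278 161  28  29 626] [ 0.43370916 -0.10361224  0.161     ]
False [ 0.43328816 -0.10336885  0.15007695] [-0.4596694  -0.44528049 -0.46787107] [ 0.09918905  0.38251364 -0.0546756 ]
[ 0.43324859 -0.10335653  0.15001192] [-0.06685759  0.23341509 -0.41066483]
39.1667
```

View pics/c6.png

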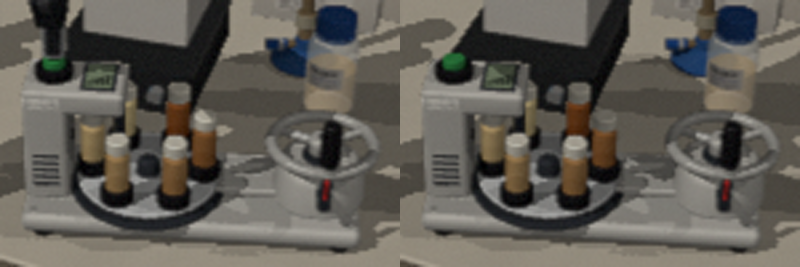

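The key reads almost no force at z = 0.150, so it was hardly pressed, if touched at all. I'll go down further in small steps with the guard on.

```bash
python3 - <<'E'
from h import *
K=np.array([.4333,-.1034]);q=pose(0,0,0,0)[1]
env.movel([*K,.166],.15,q);print(monitor.sense()['contact_force'])
for z in np.arange(.160,.129,-.002):
    hit=env.movel([*K,z],.02,q,guard=8);s=monitor.sense();print(round(z,3),hit,np.round(s['position'],4)[2],np.round(s['contact_force'],1))
    if hit or s['contact_force'][2]>8: break
shot('scene','s8.png');shot('side','s8b.png');print(monitor.sense()['clock'])
im=np.hstack([cv2.resize(cv2.imread('pics/'+f)[y:y+60,x:x+80],(400,300),interpolation=2) for f,x,y in(('s8.png',210,180),('s8b.png',235,155))]);cv2.imwrite('pics/c8.png',im)
E
```

```text
[ 0.39507675 -0.10330709  0.70460281]
0.16 False 0.16 [ 0.4  0.3 -0.2]
0.158 False 0.1579 [ 0.5 -1.2 -1.4]
0.156 False 0.1559 [-0.2 -0.3  0.6]
0.154 False 0.1539 [-0.3  0.3  0.1]
0.152 False 0.1519 [-0.2 -0.9  0.2]
0.15 False 0.1499 [-0.2 -0.5  0. ]
0.148 False 0.1479 [ 0.6 -0.1  0.1]
0.146 False 0.1461 [-0.1  0.   1.7]
0.144 False 0.1441 [0.4 0.7 3.4]
0.142 False 0.1426 [-2.1  1.7 10.8]
42.7417
```

View pics/c8.png

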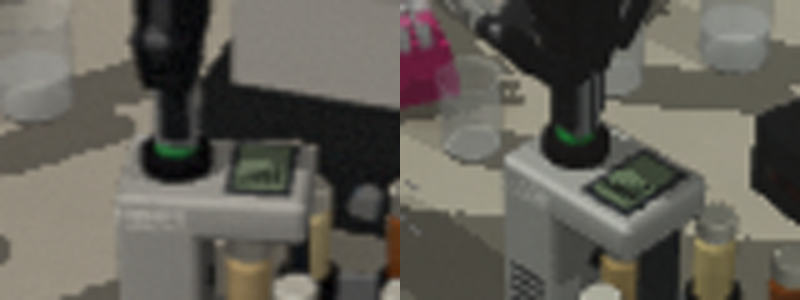

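Contact came at about 0.1475. The spring force rose to 3.4 N and then a stop gave 10.8 N at 0.1426, so the key went fully down (about 5 mm). Now I'll release and check.

```bash
python3 - <<'E'
from h import *
K=np.array([.4333,-.1034]);q=pose(0,0,0,0)[1]
env.movel([*K,.165],.05,q);env.movel([*K,.25],.15,q)
d=shot('scene','s9.png');shot('side','s9b.png')
env.hold(.3);s=monitor.sense();print(s['contact_force'],s['clock'])
im=np.hstack([cv2.resize(cv2.imread('pics/'+f)[y:y+120,x:x+160],(400,300),interpolation=2) for f,x,y in(('s9.png',220,180),('s9b.png',235,165))]);cv2.imwrite('pics/c9.png',im)
E
```

```text
[-0.57887886  0.65468176  0.45648222] 44.4667
```

View pics/c9.png

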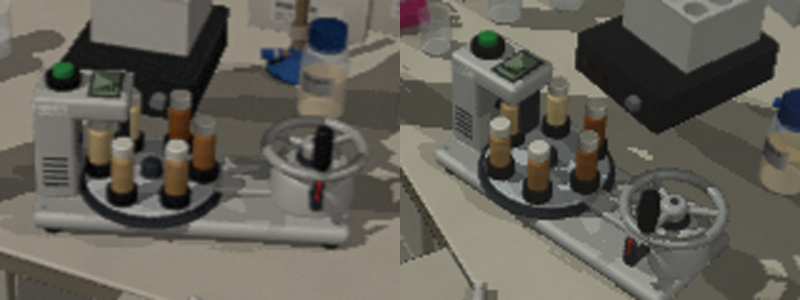

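The key is back up at (243,208) in the scene picture, the handle is at the mark, the vials are upright with a new one in the head, and the robot is clear.

```bash
python3 -c "
from bench import job;job.hand_in()"
```

```text
the job is handed in; nothing more can be done
```

I turned the wheel one full turn clockwise, then pressed the read key right down and let go. The job is handed in, finished at about 44.5 s.

- **Wheel:** I pushed it with shut fingertips in three stretches, at 2 N or less, without gripping. The last wrist picture put the handle at about 6.25 rad (± 0.03), about 1.5 mm short of the mark. I left it there rather than risk running past.
- **Read key:** The first press stopped about 2 mm above the key or just touched it, with no clear force. The key top turned out to be near 0.148 m, not the 0.16 m I had measured. The second press met the spring at 0.1475 m and a firm stop at 0.1426 m with 10.8 N, so about 5 mm of travel.
- **Last check:** In the final pictures the key has sprung back and the handle is at the mark. The vials are upright with the next one in the reading head, and the robot is clear of everything. I did not measure the bystanders again, but nothing showed the arm touching them.

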